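# Re-load the ratchet stacking jig with graduated collars

## Robot

A 6-joint arm with a two-finger parallel gripper is mounted at the origin on the work surface. World frame = base frame: x ahead of the robot, y to its left, z up, the work surface at z = 0. Lengths are in m, angles in degrees, forces in N, time in s.
With the tool pointing down it reaches from about 0.375 to 0.9 m from the base axis. Payload 3.1 kg.
Tool frame: the origin (TCP) lies midway between the tips of the shut fingers; the grasp point (between the pads) lies 19 mm behind it; z points along the fingers, y is the line along which they close (so a half turn about z gives the same grasp; the last joint's range is limited). The gripper opens to 87 mm and grips with 3 to 60 N. Pads are 19 mm wide; open, the fingers measure 117 mm over their backs; the gripper's body (75 mm by 190 mm) begins 51 mm behind the grasp point.
Start: joints at [-77.378, 30.224, 82.088, -0, 67.689, -10.227], TCP at [0.243, -0.576, 0.223] pointing down, gripper open.
Joint ranges: [-176.69, 176.69], [-43.24, 126.21], [12.49, 139.97], [-82, 262], [0, 151.66], [-163.58, 163.58]. Speed limits (degrees/s): [159.86, 159.86, 180, 180, 180, 180].

## Interface

Orientations are given as a 3x3 rotation matrix whose columns are the frame's x, y, z axes.
In Python, from rig import bot, eyes, read_state gives the robot as it stands (bot), with the cameras (eyes) and the readings as plain functions.
- The arm moves only by the tool steer_hand, called after ">>>" as name(argument=value, ...) on one line, values as JSON. Schema: {"type":"object","properties":{"steps":{"type":"object","properties":{"sx":{"type":"array","items":{"type":"number"},"minItems":1,"maxItems":20},"sy":{"type":"array","items":{"type":"number"},"minItems":1,"maxItems":20},"sz":{"type":"array","items":{"type":"number"},"minItems":1,"maxItems":20},"wx":{"type":"array","items":{"type":"number"},"minItems":1,"maxItems":20},"wy":{"type":"array","items":{"type":"number"},"minItems":1,"maxItems":20},"wz":{"type":"array","items":{"type":"number"},"minItems":1,"maxItems":20},"finger_gap":{"type":"array","items":{"type":"number"},"minItems":1,"maxItems":20}},"additionalProperties":false,"required":["sx","sy","sz","wx","wy","wz","finger_gap"]},"only":{"type":"string"},"quiet":{"type":"boolean"},"lines":{"type":"string"}},"required":["steps"],"additionalProperties":false}. steps is an object with one list for each field, all of the same length, 1 to 20, a row being the entries at one place: sx, sy, sz (the shift in fractions of the full range, 1 being 800 mm), wx, wy, wz (a rotation vector in shares of 90 degrees (1.0 is 90 degrees)), finger_gap (the opening from 0.0 (shut) to 1.0 (fully open)); each row is the pose to reach, as a shift and turn from the pose commanded when the call began, along the tool's axes at that moment; what a row does not reach only later rows make up. A row lasts 1/10 s, in which the tool goes at most 0.05 m and 8.59 degrees, less where a joint would pass 70% of its speed; a pose out of reach is approached as far as the arm can. The fingers move at their own pace and stop on an object; the grip force is fixed at half the most. Time passes only in rows, so rows that do not move let the fingers close. The tool returns the time, the measured TCP pose, the force, the opening and the grip force at its end. only (a regular expression) keeps the lines of the reply that match it, lines (a string "A,B") keeps lines A to B, and quiet returns only ok. Input that does not fit is refused with a message, and nothing moves.
- read_state(): the state, without advancing time (a new reading comes with each control period).
- eyes.capture(name): name is "side" or "top" or "wrist"; returns a dict with "color" (400x640x3 uint8, red, green, blue), "K" (3x3 intrinsics, pixels), "view" (4x4, takes a point from world to camera coordinates); the wrist camera has in their place "mount" (4x4, takes a point from camera to tool coordinates, whose origin is the TCP and whose axes are the flange's). Camera axes: x right, y up, looking along -z (the intrinsics and any distortion apply to the point x, -y, -z); pixel columns grow to the right and rows downward; lengths in m; the calibration is good to about 2 mm. A picture is of the moment at which its call begins: read the wrist's pose just before it. There is no depth.
- bot.hand_in(): hands the job in; it is judged then, once.
The state is a dict: "time_s": time; "joint_positions": joint angles; "qvel": joint speeds; "tau": joint torques, N m; "position": TCP position; "tcp_rot": TCP orientation; "force": force on the tool from outside, world axes, zero at the start; "moment": the same for the moment, N m; "opening": opening from 0.0 (shut) to 1.0 (fully open); "grasp_force": force on a finger pad.
Only numpy, scipy, OpenCV 4.12 (cv2) and the standard library are available. Lean on these libraries where they do the work, as an engineer would, in place of code of your own. Each camera call takes 0.05 s, during which the arm holds its last target. There are 200 camera calls.

## Task

Lift the stacking jig's holding pawl and throw it right back, wind the ratchet wheel backwards by its crank until the keeper arm stands up clear of the post, and take the pale sleeve off the post and leave it in the wooden tray. Then thread every dark collar from the white board onto the post, fully home, the widest at the bottom and each one narrower than the one below it. Finally wind the wheel fully forward to its stop so that the keeper arm is over the post again, and leave the pawl dropped into the teeth; leave everything else on the table where it is.

Things in the scene. Friction and masses are not known exactly. Their poses are not given: they have to be found in the camera images.
- jig: stacking jig, fixed: wooden base plate (x -45 to 75, y -185 to 110, 15 mm thick; origin on the table, z up) with a steel post, a ratchet wheel on a level shaft along the jig's x, and a pawl. The crank side faces -x, the robot's side, within 0.2 rad. Bearing plates (x -27 to -18 mm, 36 mm wide) stand at y 0 (150 mm tall) and y 79 mm (220 mm tall). Keeper arm: grey bar, see joint wheel.
- post_foot (a point): foot of the jig's upright steel post, on the top of the base plate (jig frame 30, -140, 15 mm). Post 20 mm in diameter, 92 mm tall.
- wheel (a joint): rad. Steel ratchet wheel, 114 mm across, 18 teeth, with crank and keeper arm (160 mm long, in the plane x = 28 mm). 0 = forward stop: keeper level, its pad 11 mm above the post. Grows backwards, its top moving to the jig's +y; keeper upright at 1.57, rear stop 1.95. Pawl down: turns forward only, clicking, and back at most 0.35. Stays where left; 4 to 5 N at the crank turn it.
- wheel_axis (a point): point on the wheel's shaft axis (130 mm above the table) in the same upright plane as crank_grip; the axis runs along the jig's x.
- crank_grip (a point): middle of the crank pin: steel, 14 mm in diameter, 55 mm long, along the jig's x, sticking out to -x, 75 mm from the shaft axis. At wheel = 0 it stands 55 degrees from straight up towards the jig's -y; winding backwards swings it over the top to +y. It can be pinched from above, fingers closing along the jig's y, and led round the arc; it turns in the fingers.
- pawl (a joint): rad. Steel holding pawl, a 75 mm bar hinged above the +y side of the wheel, its nose on the teeth. 0 = nose at the bottom of a tooth gap, to about 0.14 on a tooth; grows when lifted, upright at about 1.9, rear stop 2.5. Swings freely: let go before upright it falls onto the teeth, after upright it falls back and stays. With wheel below 0.05 the nose drops fully into a gap.
- pawl_axis (a point): point on the pawl's hinge axis (204 mm above the table), in the same upright plane as pawl_grip; the axis runs along the jig's x.
- pawl_grip (a point): on the pawl's lifting pin: steel, 12 mm in diameter, along the jig's x, sticking out 53 mm to +x from the pawl, 56 mm from the hinge axis. With the keeper raised a gripper has no room here. Pawl down: towards the jig's -y from the hinge, 16 mm lower; lifting swings it up and over to +y. Pinch it from above, fingers closing along the jig's y; it turns in the fingers.
- sleeve: plain pale wooden tube, 44 mm outside, 26 mm bore, 70 mm long, threaded on the jig's post at the start, standing on the base plate. Origin: centre of its lower end, z along its bore.
- sleeve_mid (a point): middle of the sleeve's bore, 35 mm above its lower end
- tray: square open wooden tray, 130 x 130 mm outside, 30 mm high, walls and floor 5 mm, fixed. Origin: centre of its underside.
- board: white work board, 250 x 250 x 6 mm, fixed, on which the collars lie. Origin: centre of its underside.
- collar_66: dark turned wooden collar (ring), 66 mm outside, 26 mm bore, 22 mm high, lying flat on the board; may be absent. Origin: centre of its lower face, z along its bore.
- collar_58: dark turned wooden collar (ring), 58 mm outside, 26 mm bore, 22 mm high, lying flat on the board; may be absent. Origin: centre of its lower face, z along its bore.
- collar_50: dark turned wooden collar (ring), 50 mm outside, 26 mm bore, 22 mm high, lying flat on the board; may be absent. Origin: centre of its lower face, z along its bore.
- collar_42: dark turned wooden collar (ring), 42 mm outside, 26 mm bore, 22 mm high, lying flat on the board; may be absent. Origin: centre of its lower face, z along its bore.
- dish: shallow blue plastic dish, 72 mm across, 18 mm high; a bystander, to be left alone. Origin: centre of its underside.
- jar: small glass jar with white cap, 52 mm across, 62 mm high; a bystander, to be left alone. Origin: centre of its underside.
- lacquer_box: black lacquer box, 62 x 102 x 44 mm, pearl disc on its lid; a bystander, to be left alone. Origin: centre of its underside.
- brush: flat brush with a pale wooden handle, lying; a bystander, to be left alone. Origin: centre of its underside.
- graver: graver (screwdriver shape) with a wooden handle, lying; a bystander, to be left alone. Origin: centre of its underside.

How it is judged:
By the outcome, as a careful person would: the job done as asked, in the order asked, and still so for the second after the job is handed in, with the robot touching nothing.
Of collar_66, collar_58, collar_50, collar_42 only 2 to 4 are there at a start; the rules pass over those that are not, and their reading is None.
At some moment in a run one of collar_66, collar_58, collar_50, collar_42 may be knocked a few centimetres aside while the robot is not near it.
It also fails if it takes over 210 s, if anything falls off the work surface, if the arm or the gripper's body presses on something with over 40 N, if the wrist force passes 120 N, or if a joint passes its speed limit or range.

## Working session

There is one attempt and no reset: what is moved stays moved. The work goes in short steps, Python scripts to look and compute and a tool call to move; the robot and the scene stay as the last step left them, time stands still between calls to the robot, and variables do not carry over. Pictures are saved under pics/ and viewed, at most 14 in all, crops included, and the job is handed in when it is done.

```bash
ls; mkdir -p pics; python3 - <<'E'
from rig import bot, eyes, read_state
import cv2,numpy as np
s=read_state();print({k:np.round(v,3).tolist() for k,v in s.items()})
for n in("side","top"):
    c=eyes.capture(n);cv2.imwrite(f"pics/{n}0.png",c["color"][:,:,::-1]);print(n,c["K"].tolist(),np.round(c["view"],4).tolist(),[k for k in c])
    if n=="top":pass
E
```

```text
pics
rig.py
{'time_s': 0.0, 'joint_positions': [-77.377, 30.279, 82.155, -0.002, 67.688, -10.228], 'qvel': [-0.049, 0.061, 0.008, 0.129, 0.023, -0.033], 'tau': [-0.003, -44.005, -17.659, 0.063, 0.058, -0.0], 'position': [0.243, -0.575, 0.222], 'tcp_rot': [[0.922, 0.388, -0.001], [0.388, -0.922, 0.002], [0.0, -0.002, -1.0]], 'force': [-0.227, 0.678, 0.437], 'moment': [0.005, -0.011, 0.059], 'grasp_force': 0.0, 'opening': 1.001}
side [[497.23574547248455, 0.0, 311.85153061075215], [0.0, 497.23574547248455, 189.98168735505485], [0.0, 0.0, 1.0]] [[0.9687, -0.248, 0.0109, -0.5892], [0.1527, 0.6299, 0.7615, -0.233], [-0.1957, -0.7361, 0.648, -1.5314], [0.0, 0.0, 0.0, 1.0]] ['color', 'K', 'view']
top [[507.70485887194576, 0.0, 315.07803755208596], [0.0, 507.70485887194576, 196.592117133775], [0.0, 0.0, 1.0]] [[0.0157, -0.9999, 0.0008, 0.0088], [0.9951, 0.0157, 0.0978, -0.6155], [-0.0978, -0.0007, 0.9952, -1.5615], [0.0, 0.0, 0.0, 1.0]] ['color', 'K', 'view']
```

View pics/side0.png

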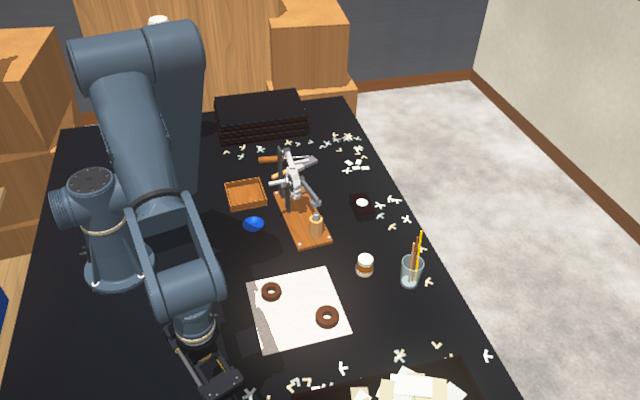

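View pics/top0.png

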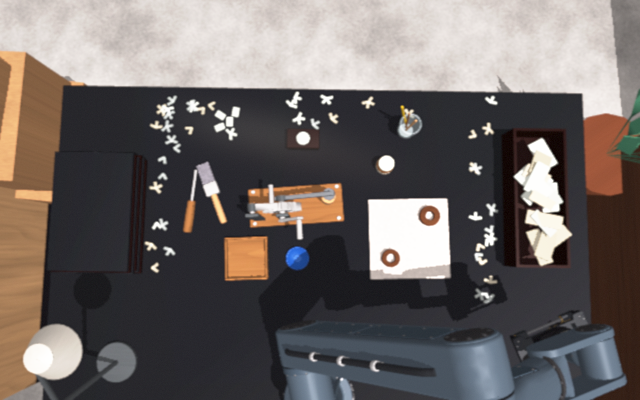

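The side and top views show the jig at about (295,205) in top, the tray (246,258), the dish (297,258), and the board with two collars at (429,215) and (390,257). I'll enlarge for measurement.

```bash
cat > h.py <<'E'
import numpy as np,cv2
from rig import bot, eyes, read_state
def ray(c,u,v):
    d=np.linalg.inv(c["K"])@[u,v,1.]; d=np.array([d[0],-d[1],-d[2]])
    V=np.array(c["view"]);R=V[:3,:3];o=-R.T@V[:3,3];return o,R.T@d
def atz(c,u,v,z):
    o,d=ray(c,u,v);return o+d*(z-o[2])/d[2]
def proj(c,p):
    V=np.array(c["view"]);q=V[:3,:3]@p+V[:3,3];q=np.array([q[0],-q[1],-q[2]]);w=c["K"]@q;return w[:2]/w[2]
def crop(c,x0,y0,x1,y1,s,name):
    im=cv2.resize(c["color"][y0:y1,x0:x1,::-1],None,fx=s,fy=s,interpolation=cv2.INTER_CUBIC)
    for x in range(-(-x0//10)*10,x1,10): cv2.line(im,((x-x0)*s,0),((x-x0)*s,4 if x%50 else 12),(0,255,0),1)
    for y in range(-(-y0//10)*10,y1,10): cv2.line(im,(0,(y-y0)*s),(4 if y%50 else 12,(y-y0)*s),(0,255,0),1)
    cv2.imwrite(f"pics/{name}.png",im)
E
python3 - <<'E'
from h import *
c=eyes.capture("top");crop(c,220,170,350,290,5,"t1")
d=eyes.capture("side")
# dark collars on board
im=c["color"].astype(int);m=np.zeros(im.shape[:2],np.uint8);roi=im[200:277,370:448];m[200:277,370:448]=(roi[:,:,0]-roi[:,:,2]>20)
n,l,st,ce=cv2.connectedComponentsWithStats(m)
for i in range(1,n):
    if st[i,4]>30: print(st[i],ce[i])
crop(c,365,195,455,285,6,"b1")
E
```

```text
[417 205  24  21 351] [428.81766382 215.06552707]
[380 248  21  20 270] [389.80740741 257.44444444]
```

View pics/t1.png

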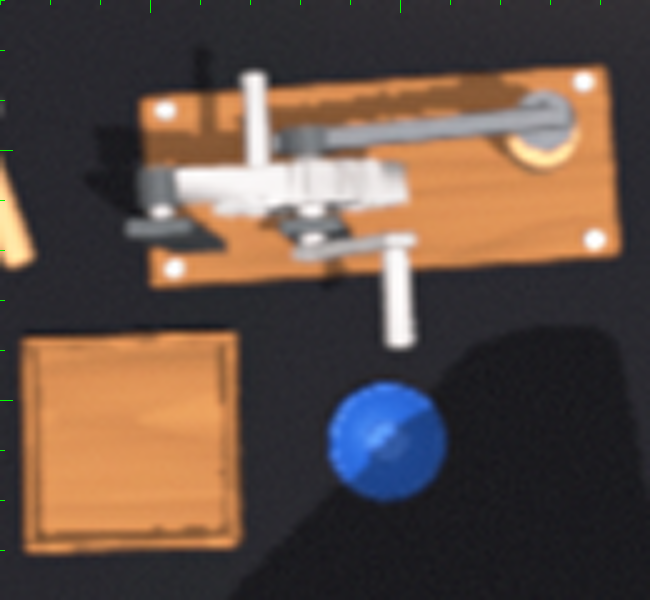

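View pics/b1.png

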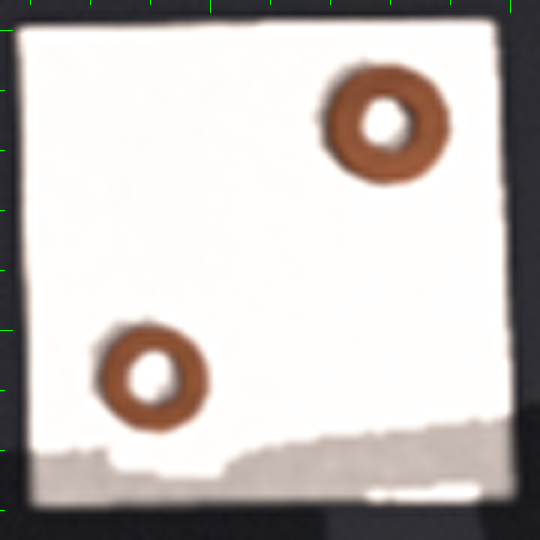

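Top crop: base-plate corners at (140,97), (606,67), (620,255), (150,286) in crop px; the crank pin points down the image to (399,345), pawl pin up to (254,75), keeper to the right over the sleeve. Board shows two collars, centres (386,124) and (154,377) in crop px, about 21 and 18 px across.

```bash
cat >> h.py <<'E'
def fit(P,Q): # 2D rigid P->Q
    P,Q=np.array(P),np.array(Q);p,q=P.mean(0),Q.mean(0);A=P-p;B=Q-q
    a=np.arctan2((A[:,0]*B[:,1]-A[:,1]*B[:,0]).sum(),(A*B).sum());R=np.array([[np.cos(a),-np.sin(a)],[np.sin(a),np.cos(a)]])
    return a,R,q-R@p
E
python3 - <<'E'
from h import *
c=eyes.capture("top")
px=np.array([(140,97),(606,67),(620,255),(150,286)])/5+[220,170]
W=[atz(c,*p,.015)[:2] for p in px];J=np.array([(75,110),(75,-185),(-45,-185),(-45,110)])/1000
a,R,t=fit(J,W);print("jig",a,t,[np.round((R@j+t-w)*1000,1) for j,w in zip(J,W)])
def j2w(x,y,z): return np.r_[R@np.array([x,y])/1000+t,z/1000]
for n,p in dict(post=(30,-140,15),crank_tip=(-100,-61,173),knob=(28,0,130)).items(): 
    print(n,np.round(j2w(*p),4),(proj(c,j2w(*p))-[220,170])*5)
for px_,n in (((20,338),(238,332),(240,546),(25,552)),'tray'),:
    W=[atz(c,*(np.array(p)/5+[220,170]),.03)[:2] for p in px_];print(n,np.mean(W,0),[np.linalg.norm(W[i]-W[i-1]) for i in range(4)])
for q in ((18,27),(496,20),(515,498),(30,506)): print("board",atz(c,*(np.array(q)/6+[365,195]),.006))
for u,v,r in ((386.5,124,62),(154.5,377.5,54)):
    C=atz(c,u/6+365,v/6+195,.028);D=atz(c,(u+r)/6+365,v/6+195,.028);E=atz(c,u/6+365,(v+r)/6+195,.028);print(C,2*np.linalg.norm(D-C),2*np.linalg.norm(E-C))
d=eyes.capture("side")
ps=j2w(30,-140,107);print(proj(d,ps))
crop(d,255,140,345,260,5,"s1")
E
```

```text
jig 0.08132776939508464 [0.57058626 0.11506822] [array([ 0.1, -0.6]), array([0.2, 0.5]), array([-0.2,  0.8]), array([-0. , -0.7])]
post [ 0.6119 -0.022   0.015 ] [539.34107352 141.74290311]
crank_tip [0.4759 0.0461 0.173 ] [422.86657395 352.81350413]
knob [0.5985 0.1173 0.13  ] [306.79706635 142.19624045]
tray [0.41985114 0.22899406] [np.float64(0.13173354263162243), np.float64(0.1356114181862353), np.float64(0.13171518534715082), np.float64(0.13265623017312803)]
board [ 0.61105482 -0.14996112  0.006     ]
board [ 0.61878912 -0.40346571  0.006     ]
board [ 0.36807049 -0.4109304   0.006     ]
board [ 0.3599674  -0.15761607  0.006     ]
[ 0.56122836 -0.34007721  0.028     ] 0.06466518909179772 0.06461148844122538
[ 0.42806408 -0.21926628  0.028     ] 0.055859041652880984 0.055372749246506626
[315.08437759 212.84921857]
```

View pics/s1.png

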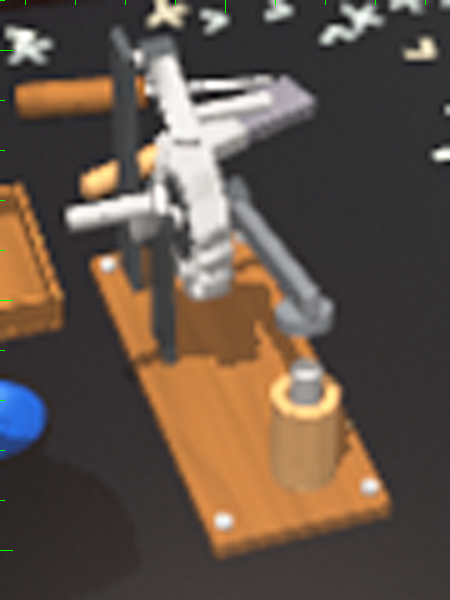

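Side crop agrees with the pose (post top at crop (307,367) → px (316.4,213.4), predicted (315.1,212.8)). The keeper sits about 30 mm above the post, so the wheel is a little back from 0. The collars look like 66 and 58.

```bash
cat >> h.py <<'E'
A,T=0.0813,np.array([0.5706,0.1151])
RJ=np.array([[np.cos(A),-np.sin(A)],[np.sin(A),np.cos(A)]])
def j2w(x,y,z): return np.r_[RJ@np.array([x,y])/1000+T,z/1000]
def w2j(p): return np.r_[RJ.T@(np.array(p)[:2]-T),p[2]]*1000
def delta(target,yaw_deg=None): # shift in current tool axes; yaw_deg = world angle of tool y
    s=read_state();R=np.array(s["tcp_rot"]);d=R.T@(np.array(target)-s["position"])
    print("at",np.round(s["position"],4),"shift",np.round(d,4),end=" ")
    if yaw_deg is not None: print("rz",round((np.degrees(np.arctan2(R[1,1],R[0,1]))-yaw_deg+180)%360-180,2),end="")
    print()
class Wrist(dict): pass
def wrist():
    s=read_state();c=eyes.capture("wrist")
    M=np.eye(4);M[:3,:3]=s["tcp_rot"];M[:3,3]=s["position"]
    c["view"]=np.linalg.inv(M@np.array(c["mount"]));return c
E
python3 - <<'E'
from h import *
c=eyes.capture("top");d=eyes.capture("side")
def t(u,v,z): return np.round(w2j(atz(c,u/5+220,v/5+170,z)),1)
def sd(u,v,z): return np.round(w2j(atz(d,u/5+255,v/5+140,z)),1)
for th in (0,.1,.2,.3):
    a=np.radians(55)-th;z=.130+.075*np.cos(a);print(th,-75*np.sin(a),z,"tip",t(399,343,z),"root",t(399,240,z),"side tip",sd(70,217,z))
    print(" keeper end y",-160*np.cos(th),130+160*np.sin(th)," top pic",t(570,118,.130+.16*np.sin(th)),)
for z in (.188,.195): print("pawl pin",t(255,78,z),t(258,160,z),"side",sd(240,135,z),"hinge",t(158,185,.204))
w=wrist();print(w["mount"],w["K"])
delta(j2w(45,25,330),-85.34)
E
```

```text
0 -61.43640332167438 0.17301823272632846 tip [-93.6 -47.9 173. ] root [-35.4 -51.6 173. ] side tip [-87.5 -32.1 173. ]
 keeper end y -160.0 130.0  top pic [  32.1 -155.3  130. ]
0.1 -56.83482005358898 0.1789367267956916 tip [-93.7 -48.1 178.9] root [-35.7 -51.7 178.9] side tip [-89.1 -39.1 178.9]
 keeper end y -159.20066644448414 145.9733466634925  top pic [  30.5 -154.5  146. ]
0.2 -51.66536205062183 0.18436626126724337 tip [-93.8 -48.2 184.4] root [-36.1 -51.9 184.4] side tip [-90.6 -45.5 184.4]
 keeper end y -156.81065245459865 161.78709292720978  top pic [  28.9 -153.8  161.8]
0.3 -45.979680828342936 0.1892525860273095 tip [-93.9 -48.4 189.3] root [-36.3 -52.  189.3] side tip [-92.  -51.3 189.3]
 keeper end y -152.85383826009695 177.28323306581433  top pic [  27.3 -153.1  177.3]
pawl pin [ 60.6  23.6 188. ] [ 14.   24.6 188. ] side [ 34.9  -3.8 188. ] hinge [  2.2  79.7 204. ]
pawl pin [ 59.7  23.  195. ] [ 13.3  24.  195. ] side [ 32.1 -12.4 195. ] hinge [  2.2  79.7 204. ]
[[-4.47232501e-04  9.65252716e-01  2.61317804e-01  7.11580176e-02]
 [ 9.99998904e-01  8.00547468e-04 -1.24560440e-03 -2.89513173e-04]
 [-1.41152034e-03  2.61316960e-01 -9.65252016e-01 -1.62912586e-01]
 [ 0.00000000e+00  0.00000000e+00  0.00000000e+00  1.00000000e+00]] [[304.60257718   0.         319.27221564]
 [  0.         304.60257718 203.67679822]
 [  0.           0.           1.        ]]
at [ 0.2427 -0.5759  0.2225] shift [ 0.621  -0.5192 -0.1074] rz 18.19
```

The manual's scale: shifts go in shares of 800 mm and turns go in shares of 90 degrees. Converting my numbers, 0.621 m / 0.8 = 0.7763, -0.519 m / 0.8 = -0.6488, 18.2 degrees / 90 = 0.2022.

>>> steer_hand(steps={"sx": [0,0,0.7763,0.7763,0.7763,0.7763,0.7763,0.7763,0.7763,0.7763,0.7763,0.7763,0.7763,0.7763,0.7763,0.7763,0.7763,0.7763,0.7763,0.7763],"sy": [0,0,-0.6488,-0.6488,-0.6488,-0.6488,-0.6488,-0.6488,-0.6488,-0.6488,-0.6488,-0.6488,-0.6488,-0.6488,-0.6488,-0.6488,-0.6488,-0.6488,-0.6488,-0.6488],"sz": [-0.0625,-0.1338,-0.1338,-0.1338,-0.1338,-0.1338,-0.1338,-0.1338,-0.1338,-0.1338,-0.1338,-0.1338,-0.1338,-0.1338,-0.1338,-0.1338,-0.1338,-0.1338,-0.1338,-0.1338],"wx": [0,0,0,0,0,0,0,0,0,0,0,0,0,0,0,0,0,0,0,0],"wy": [0,0,0,0,0,0,0,0,0,0,0,0,0,0,0,0,0,0,0,0],"wz": [0,0.1,0.2022,0.2022,0.2022,0.2022,0.2022,0.2022,0.2022,0.2022,0.2022,0.2022,0.2022,0.2022,0.2022,0.2022,0.2022,0.2022,0.2022,0.2022],"finger_gap": [1,0.6,0.6,0.6,0.6,0.6,0.6,0.6,0.6,0.6,0.6,0.6,0.6,0.6,0.6,0.6,0.6,0.6,0.6,0.6]})

```text
time_s: 2.45
position: [0.6135, 0.145, 0.329]
tcp_rot: [[0.996, 0.084, -0.001], [0.084, -0.996, -0.0], [-0.001, 0.0, -1.0]]
force: [0.0, -0.6, -0.1]
opening: 0.603
grasp_force: 0.0
```

```bash
python3 - <<'E'
from h import *
w=wrist();cv2.imwrite("pics/w1.png",w["color"][:,:,::-1])
for n,p in dict(pawl_tip=(61,25,188),pawl_root=(8,25,188),crank_tip=(-94,-49.5,186.5),post=(30,-140,107)).items(): print(n,proj(w,j2w(*p)))
delta(j2w(45,24,330),-85.34)
E
```

```text
pawl_tip [320.44156493 177.95453106]
pawl_root [320.26361421 227.51198188]
crank_tip [384.8077854  311.07222717]
post [447.44238994 190.60607045]
at [0.613  0.1435 0.3291] shift [ 0.0005  0.0008 -0.0009] rz 0.06
```

View pics/w1.png

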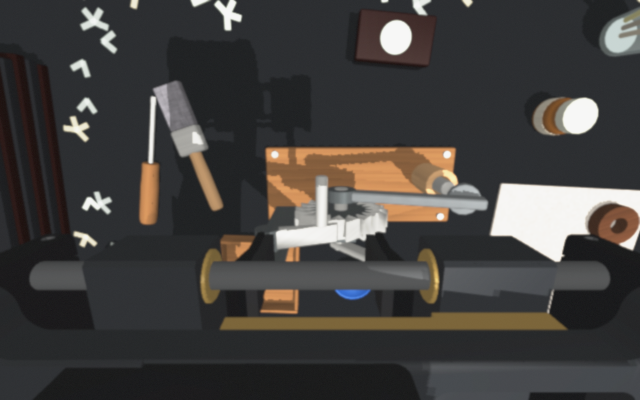

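Pin tip at (321,178), as predicted (320,178). Descending to pinch.

Scaled: 0.161 m / 0.8 = 0.2013, 0.14 m / 0.8 = 0.175.

>>> steer_hand(steps={"sx": [0,0,0,0,0,0,0,0,0,0,0],"sy": [0,0.0013,0.0013,0.0013,0.0013,0.0013,0.0013,0.0013,0.0013,0.0013,0.0013],"sz": [0.0625,0.125,0.175,0.2013,0.2013,0.2013,0.2013,0.2013,0.2013,0.2013,0.2013],"wx": [0,0,0,0,0,0,0,0,0,0,0],"wy": [0,0,0,0,0,0,0,0,0,0,0],"wz": [0,0,0,0,0,0,0,0,0,0,0],"finger_gap": [0.6,0.6,0.6,0.6,0.6,0,0,0,0,0,0]})

```text
time_s: 3.6
position: [0.6136, 0.1429, 0.169]
tcp_rot: [[0.997, 0.081, 0.001], [0.081, -0.997, 0.001], [0.001, -0.001, -1.0]]
force: [-2.1, 8.3, 2.6]
opening: 0.143
grasp_force: 4.7
```

```bash
python3 - <<'E'
from h import *
delta(j2w(45,24,169));s=read_state();g=np.array(s["position"])+[0,0,.019];print(w2j(g))
# pawl arc: pin at angle phi above start; hinge (79,204), r56
p0=w2j(g);y0,z0=p0[1],p0[2];a0=np.arctan2(-(16),53.7)
import math
for q in np.arange(0,2.46,.15):
    a=a0+q; y=79-56*math.cos(a);z=204+56*math.sin(a); print(round(q,2),"dy_tool",round(-(y-25.3)/1000,4),"dz_tool",round(-(z-188)/1000,4))
E
```

```text
at [0.6136 0.1429 0.169 ] shift [-0.0001  0.0002  0.    ] 
[ 45.11753982  24.234029   188.00642244]
0.0 dy_tool -0.0 dz_tool -0.0
0.15 dy_tool 0.0018 dz_tool -0.0082
0.3 dy_tool 0.0023 dz_tool -0.0166
0.45 dy_tool 0.0016 dz_tool -0.0249
0.6 dy_tool -0.0004 dz_tool -0.0331
0.75 dy_tool -0.0035 dz_tool -0.0409
0.9 dy_tool -0.0078 dz_tool -0.0481
1.05 dy_tool -0.0131 dz_tool -0.0546
1.2 dy_tool -0.0193 dz_tool -0.0602
1.35 dy_tool -0.0263 dz_tool -0.0649
1.5 dy_tool -0.034 dz_tool -0.0684
1.65 dy_tool -0.042 dz_tool -0.0708
1.8 dy_tool -0.0503 dz_tool -0.0719
1.95 dy_tool -0.0587 dz_tool -0.0718
2.1 dy_tool -0.067 dz_tool -0.0704
2.25 dy_tool -0.075 dz_tool -0.0678
2.4 dy_tool -0.0825 dz_tool -0.064
```

Scaled: -0.08 m / 0.8 = -0.1, -0.075 m / 0.8 = -0.0938.

>>> steer_hand(steps={"sx": [0,0,0,0,0,0,0,0,0,0,0,0,0,0,0,0,0],"sy": [0.0019,0.0025,0.0019,-0.0006,-0.0044,-0.01,-0.0163,-0.0238,-0.0325,-0.0425,-0.0525,-0.0625,-0.0731,-0.0838,-0.0938,-0.1,-0.1],"sz": [-0.01,-0.0208,-0.0313,-0.0413,-0.0513,-0.06,-0.0681,-0.075,-0.0813,-0.0856,-0.0888,-0.09,-0.09,-0.0881,-0.085,-0.0825,-0.0825],"wx": [0,0,0,0,0,0,0,0,0,0,0,0,0,0,0,0,0],"wy": [0,0,0,0,0,0,0,0,0,0,0,0,0,0,0,0,0],"wz": [0,0,0,0,0,0,0,0,0,0,0,0,0,0,0,0,0],"finger_gap": [0,0,0,0,0,0,0,0,0,0,0,0,0,0,0,0,0]})

```text
time_s: 5.3
position: [0.6069, 0.2196, 0.233]
tcp_rot: [[0.997, 0.082, -0.002], [0.082, -0.997, -0.007], [-0.002, 0.007, -1.0]]
force: [2.7, -5.8, -6.4]
opening: 0.118
grasp_force: 30.3
```

```bash
python3 - <<'E'
from h import *
s=read_state();print(w2j(np.array(s["position"])+[0,0,.019]))
E
```

```text
[ 44.65024409 101.15938985 251.95917902]
```

Scaled: 0.151 m / 0.8 = 0.1888, -0.115 m / 0.8 = -0.1438.

>>> steer_hand(steps={"sx": [0,0,0,0,0,-0.1438,-0.1438,-0.1438,-0.1438,-0.1438,-0.1438],"sy": [0,0,0,0,0,0.1888,0.1888,0.1888,0.1888,0.1888,0.1888],"sz": [0,0,0,-0.05,-0.1125,-0.1125,-0.1125,-0.1125,-0.1125,-0.1125,-0.1125],"wx": [0,0,0,0,0,0,0,0,0,0,0],"wy": [0,0,0,0,0,0,0,0,0,0,0],"wz": [0,0,0,0,0,0,0,0,0,0,0],"finger_gap": [0.3,0.5,0.6,0.6,0.6,0.6,0.6,0.6,0.6,0.6,0.6]})

```text
time_s: 6.4
position: [0.5048, 0.0621, 0.3255]
tcp_rot: [[0.997, 0.079, 0.002], [0.079, -0.997, 0.0], [0.002, -0.0, -1.0]]
force: [0.4, 0.2, -0.1]
opening: 0.593
grasp_force: 0.0
```

```bash
python3 - <<'E'
from h import *
w=wrist();cv2.imwrite("pics/w2.png",w["color"][:,:,::-1])
for n,p in dict(crank_tip=(-94,-49.5,186.5),crank_root=(-36,-49.5,186.5),pawlpin_back=(60,112,249)).items(): print(n,proj(w,j2w(*p)))
delta(j2w(-68,-49.5,167.5),-85.34)
E
```

```text
crank_tip [321.14872185 216.61988763]
crank_root [321.10366046 160.6360499 ]
pawlpin_back [93.92502333 36.30677317]
at [0.5053 0.0627 0.3254] shift [0.001  0.0026 0.1579] rz -0.03
```

View pics/w2.png

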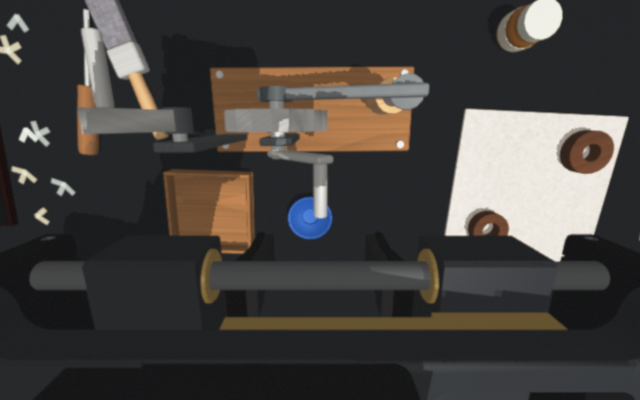

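Pawl is thrown back (bar at (140,120)); crank pin from (321,160) to (320,217), as predicted. Pinching.

Scaled: 0.158 m / 0.8 = 0.1975, 0.14 m / 0.8 = 0.175.

>>> steer_hand(steps={"sx": [0,0,0.0013,0.0013,0.0013,0.0013,0.0013,0.0013,0.0013,0.0013],"sy": [0.0025,0.0025,0.0031,0.0031,0.0031,0.0031,0.0031,0.0031,0.0031,0.0031],"sz": [0.0625,0.125,0.175,0.1975,0.1975,0.1975,0.1975,0.1975,0.1975,0.1975],"wx": [0,0,0,0,0,0,0,0,0,0],"wy": [0,0,0,0,0,0,0,0,0,0],"wz": [0,0,0,0,0,0,0,0,0,0],"finger_gap": [0.6,0.6,0.6,0.6,0.6,0,0,0,0,0]})

```text
time_s: 7.45
position: [0.5063, 0.06, 0.1673]
tcp_rot: [[0.997, 0.081, 0.002], [0.081, -0.997, -0.0], [0.002, 0.0, -1.0]]
force: [1.1, 0.8, -0.6]
opening: 0.23
grasp_force: 0.0
```

```bash
python3 - <<'E'
from h import *
import math
s=read_state();p=w2j(np.array(s["position"])+[0,0,.019]);print(p)
b0=math.atan2(-p[1],p[2]-130);th0=math.radians(55)-b0;print("theta",th0,"r",math.hypot(p[1],p[2]-130))
for th in np.arange(th0,1.8,.1):
    b=math.radians(55)-th;print(round(th,2),round((75*math.sin(b)-75*math.sin(b0))/1000,4),round(-(75*math.cos(b)-75*math.cos(b0))/1000,4))
E
```

```text
[-68.59050293 -49.7293452  186.34212829]
theta 0.23679505541090573 r 75.14947234821251
0.24 0.0 -0.0
0.34 -0.0059 -0.0047
0.44 -0.0122 -0.0087
0.54 -0.0188 -0.0122
0.64 -0.0258 -0.0149
0.74 -0.033 -0.0169
0.84 -0.0404 -0.0182
0.94 -0.0479 -0.0187
1.04 -0.0554 -0.0185
1.14 -0.0628 -0.0176
1.24 -0.0701 -0.0159
1.34 -0.0772 -0.0135
1.44 -0.0841 -0.0104
1.54 -0.0905 -0.0066
1.64 -0.0966 -0.0022
1.74 -0.1022 0.0027
```

Scaled: -0.102 m / 0.8 = -0.1275, -0.0965 m / 0.8 = -0.1206.

>>> steer_hand(steps={"sx": [0,0,0,0,0,0,0,0,0,0,0,0,0,0,0,0,0,0,0],"sy": [0,0,0,-0.0075,-0.015,-0.0238,-0.0325,-0.0413,-0.05,-0.06,-0.0694,-0.0788,-0.0875,-0.0963,-0.105,-0.1131,-0.1206,-0.1275,-0.1275],"sz": [0,0,0,-0.0063,-0.0109,-0.015,-0.0188,-0.0213,-0.0225,-0.0234,-0.0231,-0.0219,-0.02,-0.0169,-0.0131,-0.0081,-0.0025,0.0034,0.0034],"wx": [0,0,0,0,0,0,0,0,0,0,0,0,0,0,0,0,0,0,0],"wy": [0,0,0,0,0,0,0,0,0,0,0,0,0,0,0,0,0,0,0],"wz": [0,0,0,0,0,0,0,0,0,0,0,0,0,0,0,0,0,0,0],"finger_gap": [0,0,0,0,0,0,0,0,0,0,0,0,0,0,0,0,0,0,0]})

```text
time_s: 9.35
position: [0.4987, 0.1603, 0.1645]
tcp_rot: [[0.997, 0.084, 0.002], [0.084, -0.996, -0.004], [0.002, 0.004, -1.0]]
force: [2.7, -5.0, -2.1]
opening: 0.144
grasp_force: 30.1
```

```bash
python3 - <<'E'
from h import *
import math
s=read_state();p=w2j(np.array(s["position"])+[0,0,.019]);print(p)
print("theta",math.radians(55)-math.atan2(-p[1],p[2]-130))
E
```

```text
[-68.03681776  50.88469069 183.53853094]
theta 1.7199204485853314
```

Scaled: 0.191 m / 0.8 = 0.2388, -0.085 m / 0.8 = -0.1063.

>>> steer_hand(steps={"sx": [0,0,0,0,0,0,0.06,0.06,0.06,0.06,0.06,0.06],"sy": [0,0,0,0,0,0.0625,0.2388,0.2388,0.2388,0.2388,0.2388,0.2388],"sz": [0,0,0,-0.0625,-0.125,-0.1625,-0.125,-0.1063,-0.1063,-0.1063,-0.1063,-0.1063],"wx": [0,0,0,0,0,0,0,0,0,0,0,0],"wy": [0,0,0,0,0,0,0,0,0,0,0,0],"wz": [0,0,0,0,0,0,0,0,0,0,0,0],"finger_gap": [0.3,0.5,0.6,0.8,0.8,0.8,0.8,0.8,0.8,0.8,0.8,0.8]})

```text
time_s: 10.55
position: [0.5601, -0.0237, 0.2489]
tcp_rot: [[0.997, 0.081, -0.001], [0.081, -0.997, 0.001], [-0.001, -0.001, -1.0]]
force: [-1.0, 0.0, 0.5]
opening: 0.798
grasp_force: 0.0
```

```bash
python3 - <<'E'
from h import *
w=wrist();crop(w,240,40,440,190,4,"w3")
np.savez("w3.npz",K=w["K"],view=w["view"])
for n,p in dict(posttop=(30,-140,107),sl_top=(30,-140,85)).items(): print(n,proj(w,j2w(*p)))
E
```

```text
posttop [321.82070663 141.61803649]
sl_top [321.65104943 140.24930963]
```

View pics/w3.png

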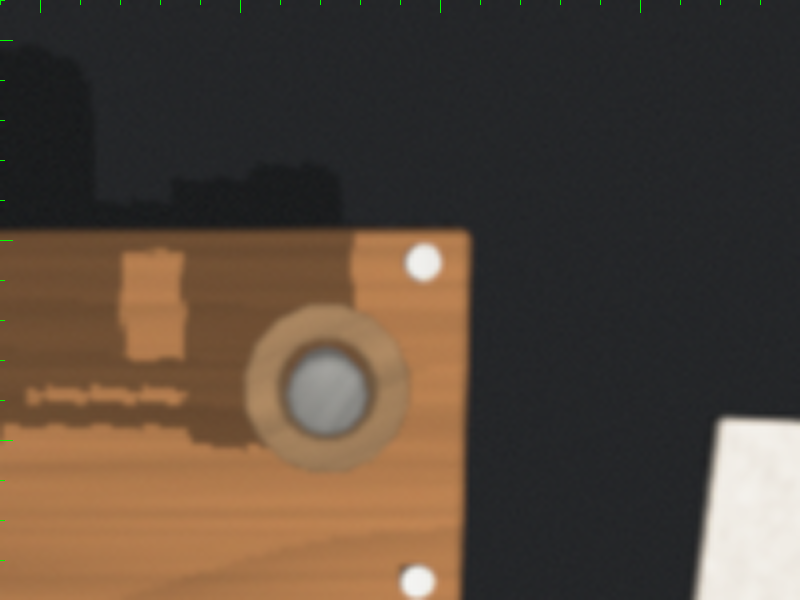

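Post top centre at crop (328,392) → px (322.0,138.0), sleeve top at (321.8,137.0); predictions are about 3.5 px lower, i.e. the post may lie ~3 mm further along +x than the top camera says. Checking with the base corner and side view.

```bash
python3 - <<'E'
from h import *
w=dict(np.load("w3.npz"))
f=lambda u,v,z:print(np.round(w2j(atz(w,u/4+240,v/4+40,z)),1))
f(328,392,.107);f(327,388,.085);f(470,230,.015)
print("wrist cam",w2j(-w["view"][:3,:3].T@w["view"][:3,3]))
d=eyes.capture("side");c=eyes.capture("top")
crop(d,295,195,345,245,8,"s2");crop(c,310,180,345,215,10,"t2")
a=cv2.imread("pics/s2.png");b=cv2.imread("pics/t2.png");b=cv2.copyMakeBorder(b,0,400-350,0,0,cv2.BORDER_CONSTANT);cv2.imwrite("pics/st2.png",np.hstack([a,b]))
print("pred side",(proj(d,j2w(30,-140,107))-[295,195])*8,(proj(d,j2w(75,-185,15))-[295,195])*8,(proj(d,j2w(-45,-185,15))-[295,195])*8)
print("pred top",(proj(c,j2w(30,-140,107))-[310,180])*10+[400,0])
E
```

```text
[  33.5 -140.2  107. ]
[  33.3 -140.1   85. ]
[  77.5 -184.7   15. ]
wrist cam [  49.57866887 -137.49590019  411.68076511]
pred side [160.67976925 142.73800989] [299.40803352 358.00482803] [ 15.8631392  427.41370265]
pred top [586.56343901 154.36713133]
```

View pics/st2.png

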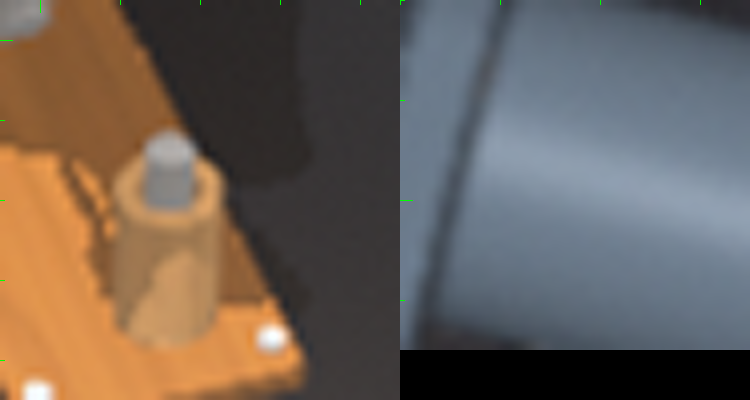

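Side view: post top at (170,147) vs predicted (161,143), again ~+3 mm in x. I'll use the wrist-camera reading (33.5,-140.2) for the post and measure collars by the same camera from the same relative pose, so its bias cancels. Now the sleeve.

Scaled: 0.205 m / 0.8 = 0.2563, 0.18 m / 0.8 = 0.225.

```bash
python3 - <<'E'
from h import *
delta(j2w(32.5,-140.2,43),-85.34)
E
```

```text
at [ 0.5604 -0.0231  0.2495] shift [0.0538 0.0035 0.2065] rz 0.11
```

>>> steer_hand(steps={"sx": [0.065,0.065,0.065,0.065,0.065,0.065,0.065,0.065,0.065,0.065,0.065,0.065,0.065,0.065,0.065],"sy": [0,0,0,0,0,0,0,0,0,0,0,0,0,0,0],"sz": [0.025,0.075,0.125,0.175,0.225,0.2563,0.2563,0.2563,0.2563,0.2563,0.2563,0.2563,0.2563,0.2563,0.2563],"wx": [0,0,0,0,0,0,0,0,0,0,0,0,0,0,0],"wy": [0,0,0,0,0,0,0,0,0,0,0,0,0,0,0],"wz": [0,0,0,0,0,0,0,0,0,0,0,0,0,0,0],"finger_gap": [0.8,0.8,0.8,0.8,0.8,0.8,0.8,0.8,0.3,0.3,0.3,0.3,0.3,0.3,0.3]})

```text
time_s: 12.2
position: [0.6133, -0.0208, 0.0448]
tcp_rot: [[0.997, 0.081, 0.001], [0.081, -0.997, -0.0], [0.001, 0.0, -1.0]]
force: [-1.0, -0.2, 5.3]
opening: 0.503
grasp_force: 30.0
```

```bash
python3 - <<'E'
from h import *
s=read_state();print(w2j(s["position"]))
E
```

```text
[  31.49383064 -138.8707632    44.8258853 ]
```

Scaled: -0.265 m / 0.8 = -0.3313, -0.25 m / 0.8 = -0.3125.

>>> steer_hand(steps={"sx": [0,0,0,0,0,0,-0.215,-0.215,-0.215,-0.215,-0.215,-0.215,-0.215,-0.215,-0.215,-0.215],"sy": [0,0,0,0,0,0,-0.3313,-0.3313,-0.3313,-0.3313,-0.3313,-0.3313,-0.3313,-0.3313,-0.3313,-0.3313],"sz": [-0.0375,-0.0875,-0.1375,-0.1875,-0.25,-0.3125,-0.3125,-0.3125,-0.3125,-0.3125,-0.3125,-0.3125,-0.3125,-0.3125,-0.3125,-0.3125],"wx": [0,0,0,0,0,0,0,0,0,0,0,0,0,0,0,0],"wy": [0,0,0,0,0,0,0,0,0,0,0,0,0,0,0,0],"wz": [0,0,0,0,0,0,0,0,0,0,0,0,0,0,0,0],"finger_gap": [0.3,0.3,0.3,0.3,0.3,0.3,0.3,0.3,0.3,0.3,0.3,0.3,0.3,0.3,0.3,0.3]})

```text
time_s: 13.8
position: [0.4207, 0.2288, 0.2937]
tcp_rot: [[0.997, 0.08, 0.0], [0.08, -0.997, -0.0], [0.0, 0.0, -1.0]]
force: [0.1, -0.5, -0.5]
opening: 0.505
grasp_force: 30.0
```

```bash
python3 - <<'E'
from h import *
s=read_state();print(w2j(s["position"]));delta([.42,.229,.037])
w=wrist();cv2.imwrite("pics/w4.png",w["color"][:,:,::-1]);print(proj(w,np.array([.42,.229,.005])), [proj(w,np.array([.42+a,.229+b,.03])).round() for a in(-.065,.065) for b in (-.065,.065)])
E
```

```text
[-140.19386968  125.53699103  293.7325265 ]
at [0.4207 0.2288 0.2937] shift [-0.0007 -0.0003  0.2567] 
[318.81292868 171.18095784] [array([359., 221.]), array([271., 214.]), array([370., 131.]), array([275., 123.])]
```

View pics/w4.png

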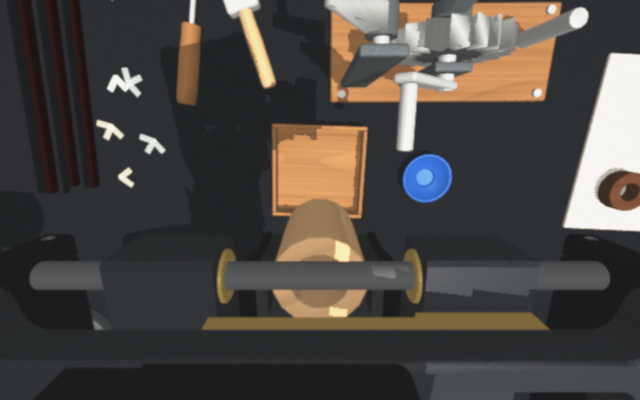

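Sleeve is held above the tray (tray centre (320,170)), keeper stands up at (570,25). Setting down slightly to the robot's side, to keep clear of the crank.

Scaled: 0.257 m / 0.8 = 0.3213, -0.02 m / 0.8 = -0.025.

>>> steer_hand(steps={"sx": [-0.025,-0.025,-0.025,-0.025,-0.025,-0.025,-0.025,-0.025,-0.025,-0.025,-0.025,-0.025,-0.025],"sy": [-0.015,-0.015,-0.015,-0.015,-0.015,-0.015,-0.015,-0.015,-0.015,-0.015,-0.015,-0.015,-0.015],"sz": [0.0625,0.125,0.1875,0.25,0.2875,0.3125,0.3213,0.3213,0.3213,0.3213,0.3213,0.3213,0.3213],"wx": [0,0,0,0,0,0,0,0,0,0,0,0,0],"wy": [0,0,0,0,0,0,0,0,0,0,0,0,0],"wz": [0,0,0,0,0,0,0,0,0,0,0,0,0],"finger_gap": [0.3,0.3,0.3,0.3,0.3,0.3,0.3,0.3,0.3,0.56,0.6,0.6,0.62]})

```text
time_s: 15.15
position: [0.3992, 0.24, 0.0373]
tcp_rot: [[0.997, 0.081, 0.001], [0.081, -0.997, 0.0], [0.001, -0.0, -1.0]]
force: [0.1, 0.9, -0.2]
opening: 0.606
grasp_force: 0.0
```

```bash
python3 - <<'E'
from h import *
s=read_state();print(w2j(s["position"]));delta([.561-.045,-.34+.004,.235],-85.34)
E
```

```text
[-160.68431972  138.45655443   37.2668556 ]
at [0.3992 0.24   0.0373] shift [ 0.0698  0.5836 -0.1978] rz -0.0
```

The manual's scale: shifts go in shares of 800 mm and turns go in shares of 90 degrees. Converting my numbers, 0.591 m / 0.8 = 0.7388, -0.26 m / 0.8 = -0.325.

>>> steer_hand(steps={"sx": [0,0,0,0,0,0.0775,0.0775,0.0775,0.0775,0.0775,0.0775,0.0775,0.0775,0.0775,0.0775,0.0775,0.0775,0.0775,0.0775,0.0775],"sy": [0,0,0,0,0,0.7388,0.7388,0.7388,0.7388,0.7388,0.7388,0.7388,0.7388,0.7388,0.7388,0.7388,0.7388,0.7388,0.7388,0.7388],"sz": [-0.0625,-0.125,-0.1875,-0.25,-0.3125,-0.325,-0.325,-0.325,-0.325,-0.325,-0.325,-0.325,-0.325,-0.325,-0.25,-0.1663,-0.1663,-0.1663,-0.1663,-0.1663],"wx": [0,0,0,0,0,0,0,0,0,0,0,0,0,0,0,0,0,0,0,0],"wy": [0,0,0,0,0,0,0,0,0,0,0,0,0,0,0,0,0,0,0,0],"wz": [0,0,0,0,0,0,0,0,0,0,0,0,0,0,0,0,0,0,0,0],"finger_gap": [0.62,0.62,0.62,0.8,1,1,1,1,1,1,1,1,1,1,1,1,1,1,1,1]})

```text
time_s: 17.15
position: [0.5078, -0.3437, 0.1686]
tcp_rot: [[0.997, 0.08, -0.002], [0.08, -0.997, 0.003], [-0.002, -0.003, -1.0]]
force: [-0.2, 0.7, 0.1]
opening: 1.0
grasp_force: 0.0
```

```bash
python3 - <<'E'
from h import *
w=wrist();crop(w,220,20,640,240,1,"x")
im=cv2.resize(w["color"][20:240,220:620,::-1],None,fx=2,fy=2,interpolation=cv2.INTER_CUBIC);cv2.imwrite("pics/w5.png",im);np.savez("w5.npz",K=w["K"],view=w["view"])
print(proj(w,np.array([.561,-.340,.028])))
c=eyes.capture("top");d=eyes.capture("side");cv2.imwrite("pics/top5.png",c["color"][150:300,200:500,::-1])
E
```

```text
[320.06433908 139.89033373]
```

View pics/w5.png

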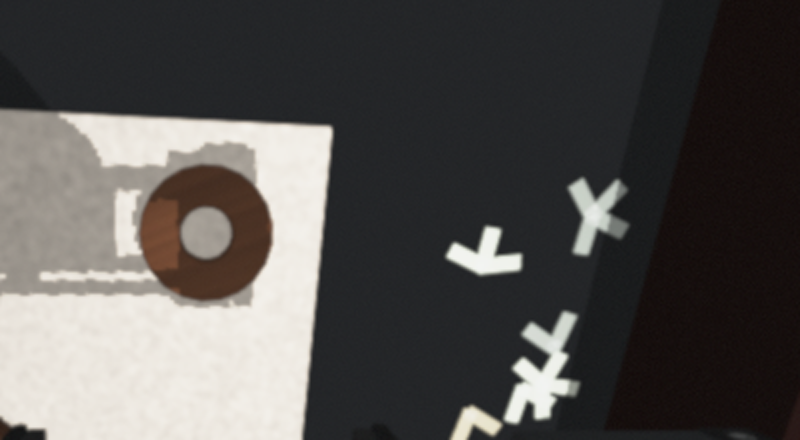

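Collar_66: centre at crop (205,232) → px (322.5,136.3), 67 px across ≈ 66 mm, and the same +3.6 mm shift as for the post, so the bias is common.

```bash
python3 - <<'E'
from h import *
w=dict(np.load("w5.npz"))
p=atz(w,322.4,136.2,.028);print(p,[round(x,4) for x in (np.linalg.norm(atz(w,289,136.3,.028)-atz(w,356,136.3,.028)),)])
delta(np.r_[p[:2],.010],-85.34)
E
```

```text
[ 0.56469139 -0.34198401  0.028     ] [np.float64(0.0652)]
at [ 0.5092 -0.3434  0.1716] shift [0.0552 0.0029 0.1617] rz 0.05
```

Scaled: 0.1615 m / 0.8 = 0.2019, 0.003 m / 0.8 = 0.0038.

>>> steer_hand(steps={"sx": [0.0688,0.0688,0.0688,0.0688,0.0688,0.0688,0.0688,0.0688],"sy": [0.0038,0.0038,0.0038,0.0038,0.0038,0.0038,0.0038,0.0038],"sz": [0.0375,0.0875,0.1375,0.175,0.1938,0.2019,0.2019,0.2019],"wx": [0,0,0,0,0,0,0,0],"wy": [0,0,0,0,0,0,0,0],"wz": [0,0,0,0,0,0,0,0],"finger_gap": [1,1,1,1,1,1,1,1]})

```text
time_s: 18.1
position: [0.5649, -0.3435, 0.0105]
tcp_rot: [[0.997, 0.081, 0.003], [0.081, -0.997, -0.002], [0.003, 0.003, -1.0]]
force: [-0.6, -0.1, -0.3]
opening: 1.001
grasp_force: 0.0
```

```bash
python3 - <<'E'
from h import *
delta([.5647,-.342,.010])
E
```

```text
at [ 0.5649 -0.3435  0.0105] shift [-0.0001 -0.0015  0.0005] 
```

>>> steer_hand(steps={"sx": [0,0,0,0,0,0],"sy": [0,0,0,0,0,0],"sz": [0,0,0,0,0,0],"wx": [0,0,0,0,0,0],"wy": [0,0,0,0,0,0],"wz": [0,0,0,0,0,0],"finger_gap": [0.5,0.5,0.5,0.5,0.5,0.5]})

```text
time_s: 18.7
position: [0.5638, -0.3428, 0.0089]
tcp_rot: [[0.997, 0.081, 0.0], [0.081, -0.997, -0.0], [0.0, 0.0, -1.0]]
force: [-0.3, -0.0, 4.1]
opening: 0.746
grasp_force: 30.0
```

```bash
python3 - <<'E'
from h import *
delta([.5647,-.342,.010])
E
```

```text
at [ 0.5638 -0.3428  0.0089] shift [ 0.0009 -0.0007 -0.0011]
```

```bash
python3 - <<'E'
from h import *
delta(np.r_[j2w(32.6,-140.6,0)[:2],.170],-85.34)
E
```

```text
at [ 0.5638 -0.3428  0.0089] shift [ 0.0765 -0.3152 -0.1612] rz -0.01
```

Scaled: -0.315 m / 0.8 = -0.3938, -0.17 m / 0.8 = -0.2125.

>>> steer_hand(steps={"sx": [0,0,0,0.0956,0.0956,0.0956,0.0956,0.0956,0.0956,0.0956,0.0956,0.0956,0.0956,0.0956,0.0956],"sy": [0,0,0,-0.3938,-0.3938,-0.3938,-0.3938,-0.3938,-0.3938,-0.3938,-0.3938,-0.3938,-0.3938,-0.3938,-0.3938],"sz": [-0.05,-0.1125,-0.175,-0.2125,-0.2125,-0.2125,-0.2125,-0.2125,-0.2125,-0.2125,-0.2,-0.1625,-0.1625,-0.1625,-0.1625],"wx": [0,0,0,0,0,0,0,0,0,0,0,0,0,0,0],"wy": [0,0,0,0,0,0,0,0,0,0,0,0,0,0,0],"wz": [0,0,0,0,0,0,0,0,0,0,0,0,0,0,0],"finger_gap": [0.5,0.5,0.5,0.5,0.5,0.5,0.5,0.5,0.5,0.5,0.5,0.5,0.5,0.5,0.5]})

```text
time_s: 20.2
position: [0.615, -0.0235, 0.1389]
tcp_rot: [[0.997, 0.08, 0.001], [0.08, -0.997, -0.0], [0.001, 0.0, -1.0]]
force: [0.2, -0.3, -0.6]
opening: 0.739
grasp_force: 30.0
```

```bash
python3 - <<'E'
from h import *
s=read_state();print(s["opening"]);delta(np.r_[j2w(32.6,-140.6,0)[:2],.120],-85.34)
d=eyes.capture("side");crop(d,285,170,345,230,8,"s6")
w=wrist();cv2.imwrite("pics/w6.png",w["color"][:,:,::-1])
E
```

```text
0.7390742856305442
at [ 0.615  -0.0235  0.1389] shift [-0.0004 -0.0011  0.0189] rz -0.08
```

View pics/s6.png

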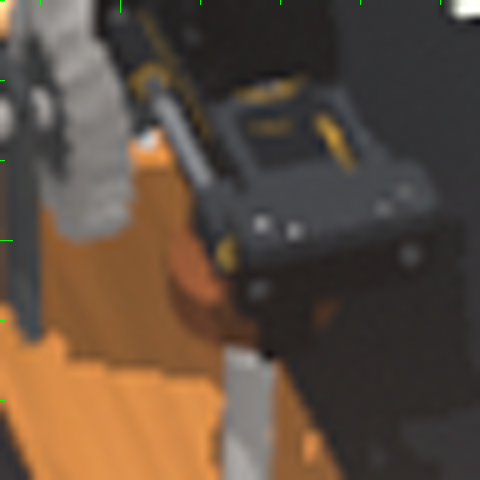

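The side view shows the post (centre u≈249) under the collar (170–335, centre ≈252): centred. Lowering.

Scaled: 0.045 m / 0.8 = 0.0563, 0.04 m / 0.8 = 0.05.

>>> steer_hand(steps={"sx": [-0.0004,-0.0004,-0.0004,-0.0004,-0.0004,-0.0004,-0.0004],"sy": [-0.0013,-0.0013,-0.0013,-0.0013,-0.0013,-0.0013,-0.0013],"sz": [0.0125,0.025,0.0375,0.05,0.0563,0.0563,0.0563],"wx": [0,0,0,0,0,0,0],"wy": [0,0,0,0,0,0,0],"wz": [0,0,0,0,0,0,0],"finger_gap": [0.5,0.5,0.5,0.5,0.5,0.5,0.5]})

```text
time_s: 21.0
position: [0.6141, -0.0215, 0.0932]
tcp_rot: [[0.997, 0.081, -0.0], [0.081, -0.997, 0.0], [-0.0, -0.0, -1.0]]
force: [0.3, 0.3, -1.3]
opening: 0.74
grasp_force: 30.0
```

```bash
python3 - <<'E'
from h import *
s=read_state();print(s["moment"]);delta(np.r_[j2w(32.6,-140.6,0)[:2],.044],-85.34)
E
```

```text
[ 0.00480996  0.0137141  -0.00781425]
at [ 0.6141 -0.0215  0.0932] shift [0.0003 0.0009 0.0492] rz -0.01
```

Scaled: 0.049 m / 0.8 = 0.0613, 0.04 m / 0.8 = 0.05.

>>> steer_hand(steps={"sx": [0,0,0,0,0,0,0,0,0,0,0,0],"sy": [0.0006,0.0006,0.0006,0.0006,0.0006,0.0006,0.0006,0.0006,0.0006,0.0006,0.0006,0.0006],"sz": [0.0125,0.025,0.0375,0.05,0.0613,0.0613,0.0613,0.0613,0.0613,0.0613,0.0613,0.0613],"wx": [0,0,0,0,0,0,0,0,0,0,0,0],"wy": [0,0,0,0,0,0,0,0,0,0,0,0],"wz": [0,0,0,0,0,0,0,0,0,0,0,0],"finger_gap": [0.5,0.5,0.5,0.5,0.5,0.5,0.5,1,1,1,1,1]})

```text
time_s: 22.2
position: [0.6142, -0.022, 0.0447]
tcp_rot: [[0.997, 0.081, 0.001], [0.081, -0.997, -0.0], [0.001, 0.0, -1.0]]
force: [0.0, -1.0, 0.3]
opening: 0.989
grasp_force: 0.0
```

```bash
python3 - <<'E'
from h import *
p=np.array([.4281,-.2193])
w=j2w(-52,0,0)-j2w(0,0,0);delta(np.r_[p+w[:2],.170],-85.34)
E
```

```text
at [ 0.6142 -0.022   0.0447] shift [-0.2535  0.1816 -0.1255] rz -0.01
```

Scaled: -0.2535 m / 0.8 = -0.3169, 0.1816 m / 0.8 = 0.227.

>>> steer_hand(steps={"sx": [0,0,0,-0.3169,-0.3169,-0.3169,-0.3169,-0.3169,-0.3169,-0.3169,-0.3169,-0.3169,-0.3169,-0.3169],"sy": [0,0,0,0.227,0.227,0.227,0.227,0.227,0.227,0.227,0.227,0.227,0.227,0.227],"sz": [-0.05,-0.1,-0.15,-0.1569,-0.1569,-0.1569,-0.1569,-0.1569,-0.1569,-0.1569,-0.1569,-0.1569,-0.1569,-0.1569],"wx": [0,0,0,0,0,0,0,0,0,0,0,0,0,0],"wy": [0,0,0,0,0,0,0,0,0,0,0,0,0,0],"wz": [0,0,0,0,0,0,0,0,0,0,0,0,0,0],"finger_gap": [1,1,1,1,1,1,1,1,1,1,1,1,1,1]})

```text
time_s: 23.6
position: [0.3772, -0.2226, 0.1698]
tcp_rot: [[0.997, 0.084, 0.0], [0.084, -0.997, 0.0], [0.0, -0.0, -1.0]]
force: [-0.8, -0.4, -0.7]
opening: 1.003
grasp_force: 0.0
```

```bash
python3 - <<'E'
from h import *
w=wrist();np.savez("w7.npz",K=w["K"],view=w["view"])
a=cv2.resize(w["color"][40:240,230:430,::-1],None,fx=2,fy=2,interpolation=cv2.INTER_CUBIC)
d=eyes.capture("side")["color"];b=cv2.resize(d[195:245,295:345,::-1],None,fx=8,fy=8,interpolation=cv2.INTER_CUBIC)
cv2.imwrite("pics/ws7.png",np.hstack([a,b]));delta([.4281,-.2193,.01],-85.34)
E
```

```text
at [ 0.3769 -0.2228  0.1698] shift [0.0513 0.0008 0.1598] rz 0.11
```

View pics/ws7.png

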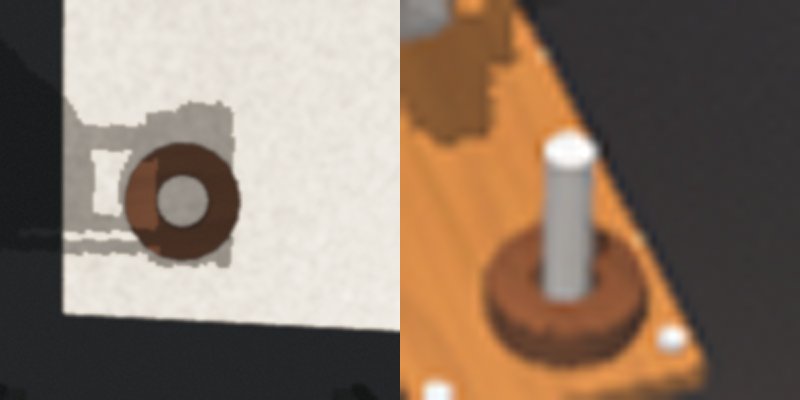

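Right: the wide collar sits home flat on the base plate. Left: collar 58 centre at crop (182,201.5) → px (320.9,140.6), ~58 px across.

```bash
python3 - <<'E'
from h import *
w=dict(np.load("w7.npz"));p=atz(w,320.9,140.6,.028);print(p);delta(np.r_[p[:2],.010],-85.34)
E
```

```text
[ 0.42999809 -0.21997036  0.028     ]
at [ 0.3769 -0.2228  0.1698] shift [0.0531 0.0017 0.1598] rz 0.11
```

Scaled: 0.16 m / 0.8 = 0.2, 0.155 m / 0.8 = 0.1938.

>>> steer_hand(steps={"sx": [0.0663,0.0663,0.0663,0.0663,0.0663,0.0663,0.0663,0.0663,0.0663,0.0663,0.0663,0.0663,0.0663,0.0663,0.0663],"sy": [0.0019,0.0019,0.0019,0.0019,0.0019,0.0019,0.0019,0.0019,0.0019,0.0019,0.0019,0.0019,0.0019,0.0019,0.0019],"sz": [0.0375,0.0875,0.1375,0.175,0.1938,0.2,0.2,0.2,0.2,0.2,0.2,0.2,0.2,0.2,0.2],"wx": [0,0,0,0,0,0,0,0,0,0,0,0,0,0,0],"wy": [0,0,0,0,0,0,0,0,0,0,0,0,0,0,0],"wz": [0,0,0,0,0,0,0,0,0,0,0,0,0,0,0],"finger_gap": [1,1,1,1,1,1,1,0.4,0.4,0.4,0.4,0.4,0.4,0.4,0.4]})

```text
time_s: 25.2
position: [0.4293, -0.2209, 0.0104]
tcp_rot: [[0.997, 0.081, 0.001], [0.081, -0.997, -0.0], [0.001, 0.001, -1.0]]
force: [-0.0, 0.9, 6.0]
opening: 0.662
grasp_force: 30.0
```

```bash
python3 - <<'E'
from h import *
delta([.43,-.22,.010]);s=read_state();print(s["opening"]*87)
delta(np.r_[j2w(33.0,-140.6,0)[:2],.170],-85.34)
E
```

```text
at [ 0.4293 -0.2209  0.0104] shift [ 0.0008 -0.0008  0.0004] 
57.619456522061014
at [ 0.4293 -0.2209  0.0104] shift [ 0.2012 -0.1828 -0.1596] rz -0.03
```

Scaled: 0.201 m / 0.8 = 0.2513, -0.183 m / 0.8 = -0.2288.

>>> steer_hand(steps={"sx": [0,0,0,0.2513,0.2513,0.2513,0.2513,0.2513,0.2513,0.2513,0.2513,0.2513,0.2513,0.2513],"sy": [0,0,0,-0.2288,-0.2288,-0.2288,-0.2288,-0.2288,-0.2288,-0.2288,-0.2288,-0.2288,-0.2288,-0.2288],"sz": [-0.05,-0.1125,-0.175,-0.2,-0.2,-0.2,-0.2,-0.2,-0.2,-0.2,-0.1875,-0.1625,-0.1625,-0.1625],"wx": [0,0,0,0,0,0,0,0,0,0,0,0,0,0],"wy": [0,0,0,0,0,0,0,0,0,0,0,0,0,0],"wz": [0,0,0,0,0,0,0,0,0,0,0,0,0,0],"finger_gap": [0.4,0.4,0.4,0.4,0.4,0.4,0.4,0.4,0.4,0.4,0.4,0.4,0.4,0.4]})

```text
time_s: 26.6
position: [0.613, -0.0231, 0.1389]
tcp_rot: [[0.997, 0.079, -0.003], [0.079, -0.997, 0.0], [-0.003, -0.001, -1.0]]
force: [1.2, -0.3, -0.7]
opening: 0.658
grasp_force: 30.0
```

```bash
python3 - <<'E'
from h import *
delta(np.r_[j2w(32.7,-140.6,0)[:2],.093],-85.34)
E
```

```text
at [ 0.613  -0.0231  0.1389] shift [ 0.0018 -0.0005  0.0459] rz -0.11
```

Scaled: 0.045 m / 0.8 = 0.0563, 0.04 m / 0.8 = 0.05.

>>> steer_hand(steps={"sx": [0.0006,0.0006,0.0006,0.0006,0.0006,0.0006,0.0006,0.0006],"sy": [-0.0006,-0.0006,-0.0006,-0.0006,-0.0006,-0.0006,-0.0006,-0.0006],"sz": [0,0.0125,0.025,0.0375,0.05,0.0563,0.0563,0.0563],"wx": [0,0,0,0,0,0,0,0],"wy": [0,0,0,0,0,0,0,0],"wz": [0,0,0,0,0,0,0,0],"finger_gap": [0.4,0.4,0.4,0.4,0.4,0.4,0.4,0.4]})

```text
time_s: 27.4
position: [0.6151, -0.0215, 0.0947]
tcp_rot: [[0.997, 0.081, -0.0], [0.081, -0.997, 0.0], [-0.0, -0.0, -1.0]]
force: [-0.2, 0.3, -0.7]
opening: 0.661
grasp_force: 30.0
```

```bash
python3 - <<'E'
from h import *
print(read_state()["moment"]);delta(np.r_[j2w(32.7,-140.6,0)[:2],.050],-85.34)
E
```

```text
[ 0.06368549  0.01453663 -0.025921  ]
at [ 0.6151 -0.0215  0.0947] shift [-0.0006  0.0008  0.0447] rz -0.01
```

Scaled: -0.23 m / 0.8 = -0.2875, -0.2 m / 0.8 = -0.25.

>>> steer_hand(steps={"sx": [-0.0006,-0.0006,-0.0006,-0.0006,-0.0006,-0.0006,-0.0006,-0.0006,-0.0006,-0.0006,-0.0006,-0.0006,-0.0006,-0.0006,-0.0006,-0.0006,-0.0006],"sy": [0.0006,0.0006,0.0006,0.0006,0.0006,0.0006,0.0006,0.0006,0.0006,0.0006,0.0006,0.0006,0.0006,0.0006,0.0006,0.0006,0.0006],"sz": [0.0125,0.025,0.0375,0.05,0.0613,0.0613,0.0613,0.0613,0.0613,0.0613,0.0613,-0.0125,-0.0625,-0.125,-0.1875,-0.25,-0.2875],"wx": [0,0,0,0,0,0,0,0,0,0,0,0,0,0,0,0,0],"wy": [0,0,0,0,0,0,0,0,0,0,0,0,0,0,0,0,0],"wz": [0,0,0,0,0,0,0,0,0,0,0,0,0,0,0,0,0],"finger_gap": [0.4,0.4,0.4,0.4,0.4,0.4,0.4,0.75,0.9,0.9,0.9,0.9,0.9,0.9,0.7,0.6,0.6]})

```text
time_s: 29.1
position: [0.6158, -0.0222, 0.3301]
tcp_rot: [[0.997, 0.081, 0.007], [0.081, -0.997, -0.002], [0.007, 0.002, -1.0]]
force: [0.5, -0.3, 1.6]
opening: 0.712
grasp_force: 0.0
```

```bash
python3 - <<'E'
from h import *
d=eyes.capture("side")["color"];b=cv2.resize(d[195:245,295:345,::-1],None,fx=8,fy=8,interpolation=cv2.INTER_CUBIC)
cv2.imwrite("pics/s8.png",b);delta(j2w(-68,51,330),-85.34)
E
```

```text
at [ 0.618  -0.0226  0.3345] shift [-0.1041 -0.1922  0.0021] rz 0.0
```

View pics/s8.png

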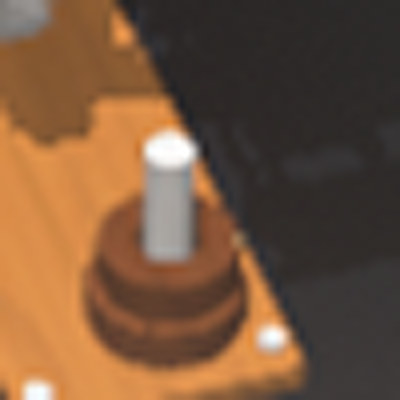

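Both collars are home, 58 on 66 (stack at (165,280)), post standing free above. Now the crank.

Scaled: -0.192 m / 0.8 = -0.24, -0.104 m / 0.8 = -0.13.

>>> steer_hand(steps={"sx": [-0.13,-0.13,-0.13,-0.13,-0.13,-0.13,-0.13,-0.13],"sy": [-0.24,-0.24,-0.24,-0.24,-0.24,-0.24,-0.24,-0.24],"sz": [0,0,0,0,0,0,0,0],"wx": [0,0,0,0,0,0,0,0],"wy": [0,0,0,0,0,0,0,0],"wz": [0,0,0,0,0,0,0,0],"finger_gap": [0.6,0.6,0.6,0.6,0.6,0.6,0.6,0.6]})

```text
time_s: 29.95
position: [0.4962, 0.16, 0.3248]
tcp_rot: [[0.997, 0.08, 0.001], [0.08, -0.997, -0.0], [0.001, 0.001, -1.0]]
force: [0.6, -0.4, 0.1]
opening: 0.602
grasp_force: 0.0
```

```bash
python3 - <<'E'
from h import *
delta(j2w(-68,50.9,164.5),-85.34)
w=wrist();p=j2w(-94,50.9,183.5);print(proj(w,p),proj(w,j2w(-60,50.9,183.5)))
u,v=map(int,proj(w,j2w(-75,50.9,183.5)));print(w["color"][v,u-16:u+17,:].mean(1).astype(int))
E
```

```text
at [0.4962 0.16   0.3248] shift [ 0.0024 -0.0002  0.1603] rz -0.07
[318.94422837 215.17861068] [318.87776302 183.20215096]
[143 143 140 128 101  89  88  95 116 128 132 142 162 181 196 210 220 225
 226 223 217 206 189 158 102  54  39  38  38  39  38  39  40]
```

The pin shows up within 2 px of where it was left. Pinching.

Scaled: 0.16 m / 0.8 = 0.2, 0.14 m / 0.8 = 0.175.

>>> steer_hand(steps={"sx": [0.0013,0.0013,0.0013,0.0013,0.0013,0.0013,0.0013,0.0013,0.0013,0.0013,0.0013,0.0013,0.0013,0.0013],"sy": [0,0,0,0,0,0,0,0,0,0,0,0,0,0],"sz": [0.0625,0.125,0.175,0.2,0.2,0.2,0.2,0.2,0.2,0.2,0.2,0.2,0.2,0.2],"wx": [0,0,0,0,0,0,0,0,0,0,0,0,0,0],"wy": [0,0,0,0,0,0,0,0,0,0,0,0,0,0],"wz": [0,0,0,0,0,0,0,0,0,0,0,0,0,0],"finger_gap": [0.6,0.6,0.6,0.6,0.6,0,0,0,0,0,0,0,0,0]})

```text
time_s: 31.4
position: [0.4966, 0.1607, 0.1651]
tcp_rot: [[0.997, 0.081, 0.001], [0.081, -0.997, -0.0], [0.0, 0.0, -1.0]]
force: [-0.3, -3.1, 2.8]
opening: 0.152
grasp_force: 30.0
```

```bash
python3 - <<'E'
from h import *
import math
s=read_state();p=w2j(np.array(s["position"])+[0,0,.019]);print(p)
th0=math.radians(55)-math.atan2(-p[1],p[2]-130);b0=math.radians(55)-th0;print("theta",th0,"r",math.hypot(p[1],p[2]-130))
for th in [*np.arange(th0-.1,0.0,-.1),0,-.03]:
    b=math.radians(55)-th;print(round(th,2),round((75*math.sin(b)-75*math.sin(b0))/1000,4),round(-(75*math.cos(b)-75*math.cos(b0))/1000,4))
E
```

```text
[-70.06827493  51.46605109 184.07561496]
theta 1.7206088512563977 r 74.65203646285599
1.62 0.0057 -0.0049
1.52 0.0118 -0.0092
1.42 0.0184 -0.0129
1.32 0.0252 -0.0158
1.22 0.0324 -0.0181
1.12 0.0397 -0.0197
1.02 0.0472 -0.0205
0.92 0.0547 -0.0206
0.82 0.0621 -0.0199
0.72 0.0695 -0.0185
0.62 0.0767 -0.0164
0.52 0.0836 -0.0136
0.42 0.0902 -0.01
0.32 0.0965 -0.0059
0.22 0.1022 -0.0011
0.12 0.1075 0.0042
0.02 0.1122 0.0101
0 0.1131 0.0113
-0.03 0.1144 0.0132
```

Scaled: 0.114 m / 0.8 = 0.1425, -0.02 m / 0.8 = -0.025.

>>> steer_hand(steps={"sx": [0,0,0,0,0,0,0,0,0,0,0,0,0,0,0,0,0,0,0,0],"sy": [0.0071,0.015,0.0231,0.0313,0.0406,0.05,0.0588,0.0681,0.0775,0.0869,0.0956,0.1044,0.1125,0.1206,0.1275,0.1344,0.14,0.1413,0.1425,0.1425],"sz": [-0.0063,-0.0113,-0.0163,-0.02,-0.0225,-0.0246,-0.0256,-0.0256,-0.025,-0.0231,-0.0206,-0.0169,-0.0125,-0.0075,-0.0013,0.005,0.0125,0.0141,0.016,0.016],"wx": [0,0,0,0,0,0,0,0,0,0,0,0,0,0,0,0,0,0,0,0],"wy": [0,0,0,0,0,0,0,0,0,0,0,0,0,0,0,0,0,0,0,0],"wz": [0,0,0,0,0,0,0,0,0,0,0,0,0,0,0,0,0,0,0,0],"finger_gap": [0,0,0,0,0,0,0,0,0,0,0,0,0,0,0,0,0,0,0,0]})

```text
time_s: 33.4
position: [0.505, 0.0484, 0.152]
tcp_rot: [[0.997, 0.08, -0.001], [0.08, -0.997, 0.003], [-0.001, -0.003, -1.0]]
force: [-0.5, 5.3, 0.3]
opening: 0.147
grasp_force: 30.0
```

```bash
python3 - <<'E'
from h import *
import math
s=read_state();p=w2j(np.array(s["position"])+[0,0,.019]);print(p)
print("theta",math.radians(55)-math.atan2(-p[1],p[2]-130),s["force"])
E
```

```text
[-70.82109006 -61.13746859 171.03768066]
theta -0.019705796067046144 [-0.50032915  5.3290704   0.26121567]
```

Scaled: 0.0033 m / 0.8 = 0.0041, 0.0023 m / 0.8 = 0.0029.

>>> steer_hand(steps={"sx": [0,0,0,0],"sy": [0.0015,0.0029,0.0029,0.0029],"sz": [0.002,0.0041,0.0041,0.0041],"wx": [0,0,0,0],"wy": [0,0,0,0],"wz": [0,0,0,0],"finger_gap": [0,0,0,0]})

```text
time_s: 33.8
position: [0.5051, 0.0481, 0.1512]
tcp_rot: [[0.997, 0.079, -0.0], [0.079, -0.997, 0.006], [0.0, -0.006, -1.0]]
force: [-3.7, 12.0, 19.1]
opening: 0.14
grasp_force: 29.7
```

```bash
python3 - <<'E'
from h import *
import math
s=read_state();p=w2j(np.array(s["position"])+[0,0,.019]);print(p)
print("theta",math.radians(55)-math.atan2(-p[1],p[2]-130),s["force"],math.hypot(p[1],p[2]-130))
E
```

```text
[-70.74985373 -61.45201407 170.2131939 ]
theta -0.031414528453822754 [-3.67527992 11.97993622 19.07131657] 73.44011844580756
```

Stop felt (22 N with under 1 mm of travel). Ease off, release and go to the pawl.

Scaled: -0.18 m / 0.8 = -0.225, -0.14 m / 0.8 = -0.175.

>>> steer_hand(steps={"sx": [0,0,0,0,0,0,0,0,0,0],"sy": [-0.0019,-0.0025,-0.0025,-0.0025,-0.0025,-0.0025,-0.0025,-0.0025,-0.0025,-0.0025],"sz": [-0.0025,-0.0038,-0.0038,-0.0038,-0.0038,-0.05,-0.1125,-0.175,-0.225,-0.225],"wx": [0,0,0,0,0,0,0,0,0,0],"wy": [0,0,0,0,0,0,0,0,0,0],"wz": [0,0,0,0,0,0,0,0,0,0],"finger_gap": [0,0,0.3,0.5,0.6,0.6,0.6,0.6,0.6,0.6]})

```text
time_s: 34.8
position: [0.5095, 0.046, 0.3352]
tcp_rot: [[0.997, 0.081, 0.014], [0.081, -0.997, -0.003], [0.014, 0.004, -1.0]]
force: [-0.0, -0.2, 0.7]
opening: 0.595
grasp_force: 0.0
```

```bash
python3 - <<'E'
from h import *
w=wrist();import math
# locate crank pin across at x=-80 for z of theta 0
p=j2w(-80,-61.4,173);u,v=proj(w,p);print(u,v);r=w["color"][int(round(v)),int(u)-20:int(u)+21,:].mean(1).astype(int);print(r)
delta(j2w(44,112,330),-85.34)
E
```

```text
316.31923162724814 202.8250868766445
[105 105 105 104 102 103 103 103 104 106 109 111 108 104 117 148 172 193
 212 226 235 237 232 219 198 178 147  89  46  39  37  37  37  38  37  36
  38  37  38  37  37]
at [0.5075 0.0463 0.332 ] shift [ 0.1124 -0.1755  0.0024] rz -0.04
```

Scaled: -0.1755 m / 0.8 = -0.2194, -0.02 m / 0.8 = -0.025.

>>> steer_hand(steps={"sx": [0,0.1406,0.1406,0.1406,0.1406,0.1406,0.1406,0.1406,0.1406],"sy": [0,-0.2194,-0.2194,-0.2194,-0.2194,-0.2194,-0.2194,-0.2194,-0.2194],"sz": [-0.025,-0.025,-0.025,-0.025,-0.025,-0.025,-0.025,-0.025,-0.025],"wx": [0,0,0,0,0,0,0,0,0],"wy": [0,0,0,0,0,0,0,0,0],"wz": [0,0,0,0,0,0,0,0,0],"finger_gap": [0.6,0.6,0.6,0.6,0.6,0.6,0.6,0.6,0.6]})

```text
time_s: 35.75
position: [0.6028, 0.2293, 0.3483]
tcp_rot: [[0.997, 0.079, -0.002], [0.079, -0.997, -0.001], [-0.002, 0.001, -1.0]]
force: [0.7, 0.4, 0.6]
opening: 0.601
grasp_force: 0.0
```

```bash
python3 - <<'E'
from h import *
w=wrist()
for y,z in ((112.4,249),):
    for x in (25,35,45,55):
        u,v=proj(w,j2w(x,y,z));print(x,round(u,1),round(v,1),w["color"][int(round(v)),int(u)-24:int(u)+25:2,:].mean(1).astype(int))
delta(j2w(44,112,230),-85.34)
E
```

```text
25 317.8 221.1 [ 45  45  45  45  46  44  45  45  50 117 194 228 243 244 233 191  75  46
  50  59  60  62  75  82  72]
35 317.8 210.5 [ 46  45  44  45  45  46  45  45  49 119 194 229 243 244 234 202 184 240
 128  59  59  60  60  60  60]
45 317.7 199.7 [ 45  46  46  46  44  46  44  45  50 108 142 155 160 158 153 135 103  95
  85  83  82  82  83  82  82]
55 317.7 188.7 [ 44  45  45  45  45  46  45  46  51 108 142 155 161 160 154 136 100  95
  95  94  95 106 141 149 149]
at [0.6029 0.2294 0.3487] shift [ 0.0026 -0.0008  0.1187] rz -0.12
```

Pawl pin is centred where expected. Pinch it and lead it back over.

Scaled: 0.118 m / 0.8 = 0.1475, 0.11 m / 0.8 = 0.1375.

>>> steer_hand(steps={"sx": [0.0013,0.0013,0.0013,0.0013,0.0013,0.0013,0.0013,0.0013,0.0013,0.0013,0.0013,0.0013,0.0013,0.0013],"sy": [0,0,0,0,0,0,0,0,0,0,0,0,0,0],"sz": [0.05,0.1,0.1375,0.1475,0.1475,0.1475,0.1475,0.1475,0.1475,0.1475,0.1475,0.1475,0.1475,0.1475],"wx": [0,0,0,0,0,0,0,0,0,0,0,0,0,0],"wy": [0,0,0,0,0,0,0,0,0,0,0,0,0,0],"wz": [0,0,0,0,0,0,0,0,0,0,0,0,0,0],"finger_gap": [0.6,0.6,0.6,0.6,0.6,0,0,0,0,0,0,0,0,0]})

```text
time_s: 37.2
position: [0.6046, 0.2311, 0.2309]
tcp_rot: [[0.997, 0.081, 0.0], [0.081, -0.997, -0.0], [0.0, 0.0, -1.0]]
force: [-1.1, -0.3, 1.9]
opening: 0.126
grasp_force: 30.0
```

```bash
python3 - <<'E'
from h import *
import math
s=read_state();p=w2j(np.array(s["position"])+[0,0,.019]);a=math.atan2(p[2]-204,79-p[1]);a0=math.atan2(-16,53.7);print(p,"q",a-a0,"r",math.hypot(p[2]-204,79-p[1]))
y0=79-56*math.cos(a);z0=204+56*math.sin(a)
for q in np.arange(a-a0-.15,-.01,-.15):
    b=a0+q;print(round(q,2),round(-(79-56*math.cos(b)-y0)/1000,4),round(-(204+56*math.sin(b)-z0)/1000,4))
E
```

```text
[ 43.2672808  112.81705911 249.92310546] q 2.495102815684623 r 57.03091356061888
2.35 0.0071 -0.0045
2.2 0.0148 -0.0078
2.05 0.0229 -0.01
1.9 0.0313 -0.0109
1.75 0.0396 -0.0105
1.6 0.0479 -0.0089
1.45 0.0558 -0.0061
1.3 0.0632 -0.0022
1.15 0.0699 0.0028
1.0 0.0758 0.0088
0.85 0.0808 0.0156
0.7 0.0847 0.023
0.55 0.0874 0.0309
0.4 0.0889 0.0392
0.25 0.0892 0.0476
0.1 0.0882 0.0559
```

Scaled: 0.089 m / 0.8 = 0.1113, 0.088 m / 0.8 = 0.11.

>>> steer_hand(steps={"sx": [0,0,0,0,0,0,0,0,0,0,0,0,0,0,0,0,0,0],"sy": [0.0088,0.0188,0.0288,0.0391,0.0495,0.06,0.07,0.0788,0.0875,0.095,0.1013,0.1063,0.1094,0.1113,0.1113,0.11,0.11,0.11],"sz": [-0.0056,-0.01,-0.0125,-0.0138,-0.0131,-0.0113,-0.0075,-0.0025,0.0038,0.0113,0.0194,0.0288,0.0388,0.0488,0.0594,0.0675,0.07,0.07],"wx": [0,0,0,0,0,0,0,0,0,0,0,0,0,0,0,0,0,0],"wy": [0,0,0,0,0,0,0,0,0,0,0,0,0,0,0,0,0,0],"wz": [0,0,0,0,0,0,0,0,0,0,0,0,0,0,0,0,0,0],"finger_gap": [0,0,0,0,0,0,0,0,0,0,0,0,0,0,0,0,0,0]})

```text
time_s: 39.0
position: [0.6116, 0.1425, 0.1742]
tcp_rot: [[0.997, 0.081, -0.001], [0.081, -0.997, -0.002], [-0.001, 0.002, -1.0]]
force: [-1.3, -1.0, 0.9]
opening: 0.123
grasp_force: 29.9
```

```bash
python3 - <<'E'
from h import *
import math
s=read_state();p=w2j(np.array(s["position"])+[0,0,.019]);print(p,"q",math.atan2(p[2]-204,79-p[1])-math.atan2(-16,53.7))
E
```

```text
[ 43.04906524  23.98297008 193.19948177] q 0.09572928729576421
```

Scaled: 0.005 m / 0.8 = 0.0063, 0.004 m / 0.8 = 0.005.

>>> steer_hand(steps={"sx": [0,0,0,0],"sy": [0,-0.0013,-0.0013,-0.0013],"sz": [0.0025,0.005,0.0063,0.0063],"wx": [0,0,0,0],"wy": [0,0,0,0],"wz": [0,0,0,0],"finger_gap": [0,0,0,0]})

```text
time_s: 39.4
position: [0.6115, 0.1433, 0.1695]
tcp_rot: [[0.997, 0.081, -0.0], [0.081, -0.997, -0.002], [-0.0, 0.002, -1.0]]
force: [-0.0, -4.0, -0.4]
opening: 0.122
grasp_force: 29.9
```

```bash
python3 - <<'E'
from h import *
import math
s=read_state();p=w2j(np.array(s["position"])+[0,0,.019]);print(p,"q",math.atan2(p[2]-204,79-p[1])-math.atan2(-16,53.7))
E
```

```text
[ 43.10131317  24.79903375 188.53581324] q 0.011648748289021682
```

>>> steer_hand(steps={"sx": [0,0,0,0,0,0,0,0,0,0],"sy": [0,0,0,0,0,0,0,0,0,0],"sz": [0,0,0,0,-0.0375,-0.1,-0.1625,-0.2,-0.2,-0.2],"wx": [0,0,0,0,0,0,0,0,0,0],"wy": [0,0,0,0,0,0,0,0,0,0],"wz": [0,0,0,0,0,0,0,0,0,0],"finger_gap": [0.3,0.5,0.6,0.6,0.6,0.6,0.6,0.6,0.6,0.6]})

```text
time_s: 40.4
position: [0.6115, 0.1448, 0.3304]
tcp_rot: [[0.997, 0.081, 0.001], [0.081, -0.997, 0.0], [0.002, -0.0, -1.0]]
force: [-0.9, 0.3, -0.4]
opening: 0.596
grasp_force: 0.0
```

```bash
python3 - <<'E'
from h import *
w=wrist()
# pin tip row profile, compare with start-of-run view expectations
for q in (0,.14):
    b=np.arctan2(-16,53.7)+q;y=79-56*np.cos(b);z=204+56*np.sin(b)
    print(q,proj(w,j2w(61,y,z)),proj(w,j2w(40,y,z)))
u,v=proj(w,j2w(40,25,188));print(w["color"][int(v),int(u)-16:int(u)+17,:].mean(1).astype(int));print(w["color"][int(v)-50:int(v)+20:2,int(u)].mean(1).astype(int))
# sleeve in tray, keeper check
for n,p in dict(keep_mid=(28,-90,130),keep_end=(28,-150,130)).items(): print(n,proj(w,j2w(*p)))
cols=[proj(w,j2w(28,-70,130))];u,v=cols[0];print(u,v,w["color"][int(v)-20:int(v)+21,int(u)].mean(1).astype(int))
E
```

```text
0 [320.10461196 176.00585681] [320.09467411 196.14888651]
0.14 [321.85796863 177.33211397] [321.81665478 197.93627816]
[132 133 133 131 126 114  96  86  85  92 117 152 178 200 218 229 234 233
 226 212 191 168 153 159 143 100  79  83  87  91  94  94  95]
[ 66 122 132 130  95  86  84  81  81  83  84  81  81  93 130 144 144 144
 144 214 231 231 232 233 233 234 235 236 236 237 237 238 238 239 239]
keep_mid [413.99283111 194.47451193]
keep_end [462.91289433 194.45200171]
397.682753931063 194.48201690090784 [136 135 133 134 137 136 129 124 125 126 128 128 119  96  80  93 122 147
 161 166 167 166 164 158 149 141 133 131 134 137 136 134 136 136 135 135
 134 133 130 123 120]
```

Pawl went down to q ≈ 0.01 without resistance, so it is in a gap. Quick numeric check of the sleeve and bystanders against the first pictures, then hand in.

```bash
python3 - <<'E'
from h import *
for n in("top","side"):
    c=eyes.capture(n);a=cv2.imread(f"pics/{n}0.png")[:,:,::-1].astype(int);b=c["color"].astype(int)
    m=(np.abs(a-b).max(2)>40).astype(np.uint8);u,v=proj(c,np.array([.399,.24,.075]));print(n,"sleeve expected",u.round(),v.round())
    k,l,st,ce=cv2.connectedComponentsWithStats(m)
    print([st[i].tolist() for i in range(1,k) if st[i,4]>25])
    if n=="side":
        p=proj(c,j2w(28,-140,128));q=proj(c,j2w(30,-140,107));x=int(q[0]+1);print(p,q,b[int(q[1])-22:int(q[1])+8,x].mean(1).astype(int))
E
```

```text
top sleeve expected 240.0 266.0
[[202, 147, 102, 213, 11429], [304, 185, 16, 5, 39], [305, 186, 34, 23, 324], [246, 204, 7, 13, 37], [417, 205, 24, 21, 352], [296, 216, 12, 24, 240], [163, 247, 13, 9, 75], [380, 248, 20, 20, 269], [290, 251, 20, 19, 218], [370, 264, 82, 16, 732], [486, 276, 12, 9, 68], [474, 288, 22, 16, 137], [536, 326, 91, 74, 2746], [445, 333, 70, 67, 3356], [278, 334, 165, 47, 2122], [519, 351, 8, 7, 35], [429, 353, 17, 15, 48], [333, 355, 96, 39, 1230], [133, 356, 150, 44, 5398], [507, 369, 54, 31, 1044], [294, 371, 40, 29, 921], [426, 378, 23, 10, 57]]
side sleeve expected 237.0 180.0
[[70, 0, 253, 319, 26331], [75, 93, 39, 80, 1419], [237, 153, 7, 7, 27], [293, 158, 24, 10, 96], [271, 172, 8, 6, 29], [232, 176, 28, 21, 185], [268, 177, 23, 15, 219], [293, 182, 33, 59, 692], [48, 186, 27, 36, 624], [78, 197, 25, 6, 55], [81, 207, 25, 7, 54], [282, 210, 15, 7, 51], [80, 221, 42, 18, 206], [242, 220, 20, 12, 114], [245, 281, 34, 75, 821], [261, 282, 21, 20, 335], [176, 305, 32, 19, 204], [315, 305, 24, 24, 459], [175, 320, 41, 26, 408], [175, 347, 27, 40, 184], [199, 353, 13, 9, 40], [216, 359, 10, 13, 30], [242, 387, 14, 13, 86]]
[314.58149663 208.05510662] [315.08497116 212.84225124] [ 41  41  43  41  41  43  43  41  42  47  49  47  56  97 128 167 190 188
 188 181 143 107 107 116 113 108 112 123 130 129]
```

```bash
python3 -c "
from rig import bot, eyes, read_state
print(bot.hand_in())"
```

```text
the job is handed in; nothing more can be done
None
```

I carried out every step in the order asked and handed the job in at about 40 s. The sleeve is in the tray and both collars on the board (66 and 58 mm) are home on the post, the 66 at the bottom. The wheel is on its forward stop with the keeper over the post, and the pawl is down in a gap. I'd used all my picture views before the last steps, so the final state of the sleeve, wheel and pawl rests on force, position and pixel readings.

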